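# Index the parts carousel and hold its spring gate open

### The job

Turn the parts carousel by its top knob until the bay with the small motor clicks into place facing the gate. Then squeeze the gate's two catches fully, the left one (nearer the gate's hinge) first and the right one after it, swing the gate out past its detent, and finish still holding it wide open with the gripper, about square to where it was when shut; it springs back if let go. Leave the loose things beside the station where they stand.

Things in the scene. Friction and masses are not known exactly. Their poses are not given: they have to be found in the camera images.
- station: grey fixed open-topped housing, 185 x 250 mm, walls 93 mm high; origin at the middle of its underside; x axis points from the gate side into the housing (away from the robot), y to the left, z up. Place and yaw vary. A header bar along y, 42.5 mm to -x of the origin, top at z 115 mm, carries both catches
- carousel (a joint): angle of the round black four-bay carousel (132 mm across), rad, anticlockwise from above is positive; 0: a sprung ball sits in its click notch and the motor bay faces the gate. Starts at -0.75 to -1.2. Light friction; the click takes about 0.2 N m, then it centres itself within 0.04 rad; stop at +0.25
- carousel_knob (a point): middle of the black bar knob on the carousel's axis: bar 56 mm long, 12 mm thick, 28 mm high (z 152 to 180 mm). This frame turns with the carousel: its x axis runs along the bar, and at carousel angle 0 the bar points along the station's x axis. The catches' tops are 8 mm lower than the bar's underside
- catch_left (a joint): travel of the left catch's thumb piece, m: 0 locked, 0.012 fully squeezed (the gate is free of it from 0.0095). Slides along the station's +y toward its fixed ear with 3 N of friction, and stays where it is left
- catch_right (a joint): the same for the right catch: slides along the station's +y toward its own fixed ear, stays where it is left, free from 0.0095, fully squeezed at 0.012
- catch_left_squeeze (a point): left catch (nearer the hinge): fixed point midway between its plates when squeezed, z 135 mm, station axes. Two upright dark steel plates, pinched along y from above: each 8 mm thick, 22 mm wide in x, z 115 to 144 mm. The fixed ear's outer face is 10 mm to +y of this point; the thumb piece's outer face 22 mm to -y when locked, 10 mm to -y when squeezed
- catch_right_squeeze (a point): the same for the right catch, 90 mm to -y of the left one
- gate (a joint): opening angle of the gate, rad: 0 shut, swings out toward the robot, stop at 1.75. A detent lobe is pushed over between about 0.75 and 1.15 (about 4 to 6 N at the grip); a spring closes it with up to 2 N at the grip and, past the detent, brings it back against the lobe at about 1.15 when let go. Wide open is about 1.57
- gate_hinge (a point): on the gate's vertical hinge axis at the left end of the gate, at 150 mm height; opening turns the gate clockwise seen from above. The frame turns with the gate: shut, its axes are the station's
- gate_grip (a point): on the axis of the gate's upright round black grip post, 16 mm across, top at 166 mm, this point at 150 mm; it stands 30 mm in front of the gate's plane and 120 mm from the hinge along it, and swings with the gate. Below it a bracket and the gate's top edge reach 99 mm, the catches' tongues and lugs nearby reach 123 mm
- film_pot: loose bystander: black canister with grey lid, 34 mm across, 50 mm high; origin at the middle of its underside
- tape_2: loose bystander: roll of pale tape lying flat, 100 mm across, 25 mm high; origin at the middle of its underside
- mug_1: loose bystander: white mug, 92 mm across, 95 mm high; origin at the middle of its underside

How it is judged:
By the outcome, as a careful person would: the job done as asked, in the order asked, and still so for the second after the job is handed in, while the arm keeps its last pose, push and grip.
It also fails if it takes over 58 s, if anything falls off the work surface, if the arm or the gripper's body presses on something with over 40 N, if the wrist force passes 120 N, or if a joint passes its speed limit or range.

### The arm

A 6-joint arm with a two-finger parallel gripper is mounted at the origin on the work surface; the furniture and walls round the work are solid. World frame = base frame: x ahead of the robot, y to its left, z up, the work surface at z = 0. Lengths are in m, angles in degrees, forces in N, time in s.
With the tool pointing down it reaches from about 0.35 to 0.875 m from the base axis. Payload 4.2 kg.
Tool frame: the origin (TCP) lies on the mounting face of the last link; the fingertips stand 182 mm ahead of it and the grasp point (between the pads) lies ctrl.hold_point_z ahead of it (ctrl.hold_point_z is the distance from the TCP to the grasp point, in m); z points along the fingers, y is the line along which they close (so a half turn about z gives the same grasp; the last joint's range is limited). The gripper opens to 87 mm and grips with 3 to 60 N. Pads are 19 mm wide; open, the fingers measure 117 mm over their backs; the gripper's body (75 mm by 190 mm) begins 51 mm behind the grasp point.
Start: joints at [-54.454, 22.042, 0.453, 0, -68.411, -14.817], TCP at [0.221, -0.585, 0.405] pointing down, gripper open.
Joint ranges: [-179.83, 179.83], [-69.29, 118.12], [-61.27, 80.66], [-181.25, 117.63], [-171.15, -9.14], [-177.46, 177.46]. Speed limits (degrees/s): [159.86, 159.86, 180, 180, 180, 180].

### API

Orientations are given as a 3x3 rotation matrix whose columns are the frame's x, y, z axes.
In Python, from plant import ctrl gives the robot as it stands.
- The arm moves only by the tool arm_command, never from a script. Its argument "commands" is a list that holds one entry, the list of rows, each a list of 5 numbers: the shift along the tool's x, y, z in mm, then the turn about the tool's z in degrees, then the opening, from -1 (shut) to 1 (fully open), so that 0 is half open. A call has 1 to 5 rows; each row shifts and turns the commanded pose from where the row before left it, along the tool's axes as they then stand; what a row does not reach is not made up. A row lasts 1/12 s, in which the tool goes at most 41.7 mm and 7.16 degrees, less where a joint would pass 70% of its speed; a pose out of reach is approached as far as the arm can. A call is refused whole if a number of a shift passes 41.7 or a number of a turn 7.16, either way. A call with a gripper value outside its range is refused whole. The fingers move at their own pace and stop on an object; "grip_force" is the grip in N (left out, the last holds). Time passes only in rows, so rows that do not move let the fingers close. It gives the time, the measured TCP pose, the force, the opening and the grip force at its end, in the units of the state.
- ctrl.get_obs(): the state, without advancing time (a new reading comes with each control period).
- ctrl.snapshot(name): name is "side" or "top"; returns (picture, depth): 480x640x3 uint8, blue, green, red; 480x640 float32, m along the optical axis (not along the pixel's ray), 0 where there is no reading.
- ctrl.camera_info(name): a dict with "camera_matrix" (3x3 intrinsics, pixels), "xyz" and "rotation" of the camera in the world. Camera axes: x right, y down, z forward; pixel columns grow to the right and rows downward; lengths in m; the calibration is good to about 2 mm. A picture is of the moment at which its call begins. camera_info takes no time and is no camera call.
- ctrl.close_job(): hands the job in; it is judged then, once.
The state is a dict: "time_s": time; "joint_positions": joint angles; "qd": joint speeds; "effort": joint torques, N m; "ee_pos": TCP position; "orientation": TCP orientation; "wrist_force": force on the tool from outside, world axes, zero at the start; "ft_torque": the same for the moment, N m; "finger_gap": finger opening in m; "grasp_force": force on a finger pad.
Only numpy, scipy, OpenCV 4.12 (cv2) and the standard library are available. Lean on these libraries where they do the work, as an engineer would, in place of code of your own. Each camera call takes 0.05 s, during which the arm holds its last target. There are 200 camera calls.

## Working session

There is one attempt and no reset: what is moved stays moved. The work goes in short steps, Python scripts to look and compute and a tool call to move; the robot and the scene stay as the last step left them, time stands still between calls to the robot, and variables do not carry over. Pictures are saved under pics/ and viewed, at most 10 in all, crops included, and the job is handed in when it is done.

Besides the shell and the picture viewer there is one more tool, called after "Emit:" by a JSON object that holds its "method" and its "body". arm_command: Moves the arm, as the interface text tells. Its arguments: {"type":"object","properties":{"commands":{"type":"array","items":{"type":"array","items":{"type":"array","items":{"type":"number"}}}},"grip_force":{"type":"number"}},"required":["commands"]}

```bash
mkdir -p pics; ls; cat > h.py <<'E'
import numpy as np, cv2
from plant import ctrl
def cloud(n):
    im,d=ctrl.snapshot(n); c=ctrl.camera_info(n); K=np.array(c["camera_matrix"]);R=np.array(c["rotation"]);t=np.array(c["xyz"])
    v,u=np.mgrid[:480,:640]
    p=np.stack([(u-K[0,2])/K[0,0]*d,(v-K[1,2])/K[1,1]*d,d],-1)@R.T+t
    p[d==0]=np.nan
    return im,p
E
python3 - <<'E'
from h import *
o=ctrl.get_obs(); print(o); print(ctrl.hold_point_z)
for n in("top","side"):
    im,p=cloud(n); cv2.imwrite(f"pics/{n}0.png",im); np.save(n+"0.npy",p); print(ctrl.camera_info(n))
E
```

```text
pics
{'time_s': 0.0, 'joint_positions': array([-5.44523725e+01,  2.20900684e+01,  3.78930990e-01, -3.05892445e-02,
       -6.84122055e+01, -1.48153409e+01]), 'qd': array([ 0.02584444, -0.06081556,  0.0608887 ,  0.0023479 , -0.05589551,
       -0.01348637]), 'effort': array([-4.16376224e-04, -3.90666497e+01,  1.87408555e+01,  4.21994850e+00,
        1.10186648e-02, -1.95059165e-04]), 'ee_pos': array([ 0.22119489, -0.58431652,  0.40365654]), 'orientation': array([[-9.35314374e-01, -3.53816764e-01, -8.47614866e-04],
       [-3.53817772e-01,  9.35312152e-01,  2.04011452e-03],
       [ 7.09577679e-05,  2.20804964e-03, -9.99997560e-01]]), 'wrist_force': array([-0.65419862,  1.13129669,  0.43523309]), 'ft_torque': array([-0.023829  , -0.02769633, -0.00730307]), 'grasp_force': 0.0, 'finger_gap': 0.08695321922105081}
0.1635
{'camera_matrix': array([[538.85338955,   0.        , 312.69011775],
       [  0.        , 538.85338955, 238.3053265 ],
       [  0.        ,   0.        ,   1.        ]]), 'xyz': array([0.46155568, 0.02549197, 1.40826918]), 'rotation': array([[-2.68374008e-02, -9.94935992e-01,  9.68613716e-02],
       [-9.99635606e-01,  2.69920940e-02,  2.86846660e-04],
       [-2.89988531e-03, -9.68183776e-02, -9.95297841e-01]])}
{'camera_matrix': array([[436.10199101,   0.        , 316.1834465 ],
       [  0.        , 436.10199101, 239.6202592 ],
       [  0.        ,   0.        ,   1.        ]]), 'xyz': array([0.40232557, 0.99228081, 0.74596211]), 'rotation': array([[-0.98075633, -0.09141302,  0.17251285],
       [-0.19484083,  0.51445738, -0.83508721],
       [-0.01241266, -0.85262962, -0.52236832]])}
```

View pics/top0.png

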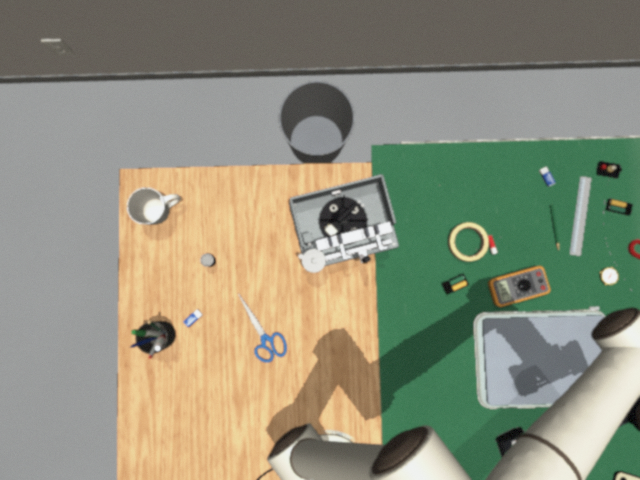

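View pics/side0.png

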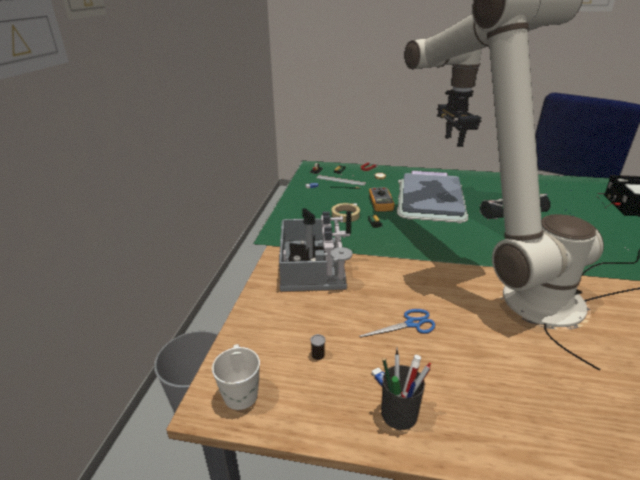

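The top view shows the station at about px (343,225), with the carousel at (343,215), the header and catches along (320..390, 240) and the hinge disc at about (313,260). The side view shows the knob and grip post standing up. I'll measure these from depth.

```bash
python3 - <<'E'
from h import *
im=cv2.imread("pics/top0.png"); p=np.load("top0.npy")
s=np.s_[160:290,270:420]
c=cv2.resize(im[s],None,fx=5,fy=4.5,interpolation=cv2.INTER_CUBIC)
cv2.imwrite("pics/crop.png",c)
q=p[s]; z=q[...,2]
def rep(n,lo,hi):
    m=((z>lo)&(z<hi)).astype(np.uint8)
    k,l,st,ce=cv2.connectedComponentsWithStats(m)
    for i in range(1,k):
        if st[i,4]>6:
            w=q[l==i]; r=cv2.minAreaRect((w[:,:2]*1000).astype(np.float32)); print(n,ce[i].round()+[270,160],st[i,4],np.median(w,0).round(4),[np.round(x,1) for x in r])
rep("knob",.17,.19);rep("post",.152,.17);rep("catch",.137,.15);rep("hdr",.108,.12);rep("wall",.085,.1);rep("all",.06,.3)
# housing outline on table-side camera
ps=np.load("side0.npy"); zs=ps[...,2]
b=(ps[...,0]>.4)&(ps[...,0]<.75)&(ps[...,1]>-.2)&(ps[...,1]<.2)
for n,lo,hi in(("knob",.172,.185),("post",.155,.17),("catch",.138,.15),("wall",.088,.097)):
    m=(b&(zs>lo)&(zs<hi)).astype(np.uint8);k,l,st,ce=cv2.connectedComponentsWithStats(m)
    for i in range(1,k):
        if st[i,4]>6:
            w=ps[l==i]; r=cv2.minAreaRect((w[:,:2]*1000).astype(np.float32)); print("S",n,ce[i].round(),st[i,4],np.median(w,0).round(4),[np.round(x,1) for x in r])
E
```

```text
knob [346. 212.] 125 [ 0.6391 -0.0523  0.1783] [array([639. , -52.3]), array([11.8, 55.3]), np.float64(43.5)]
post [341. 211.] 14 [ 0.6452 -0.0423  0.154 ] [array([645.3, -41.9]), array([ 4.2, 19. ]), np.float64(61.5)]
post [350. 215.] 9 [ 0.6363 -0.0632  0.1536] [array([636.3, -63.2]), array([ 4.7, 14.3]), np.float64(88.1)]
post [344. 218.] 13 [ 0.6273 -0.0489  0.164 ] [array([625.9, -48. ]), array([ 2.7, 22.6]), np.float64(42.9)]
post [366. 259.] 38 [ 0.5313 -0.0962  0.1647] [array([531.3, -96.3]), array([13.7, 13.7]), np.float64(1.9)]
catch [348. 217.] 14 [ 0.6301 -0.0587  0.1488] [array([631.7, -59.2]), array([ 8.3, 13.6]), np.float64(44.2)]
catch [376. 229.] 35 [ 0.6027 -0.1245  0.1428] [array([ 602.8, -125.4]), array([20.5,  9.7]), np.float64(14.0)]
catch [367. 232.] 32 [ 0.5967 -0.1022  0.1413] [array([ 597. , -102.1]), array([21.1,  8. ]), np.float64(13.2)]
catch [340. 239.] 30 [ 0.5811 -0.0383  0.1427] [array([582.4, -37.7]), array([22. ,  8.2]), np.float64(11.5)]
catch [330. 241.] 32 [ 0.5775 -0.0146  0.1419] [array([577.2, -14.3]), array([21. ,  7.9]), np.float64(12.1)]
hd
[... 2052 characters left out ...]
array([10.7, 15.2]), np.float64(86.4)]
S catch [309. 225.] 16 [ 0.6365 -0.0459  0.142 ] [array([635.8, -44.7]), array([16.9, 11.4]), np.float64(19.0)]
S catch [328. 230.] 56 [ 0.5796 -0.0246  0.1434] [array([578.9, -24.7]), array([19.6, 32.1]), np.float64(15.6)]
S wall [296. 248.] 296 [0.6846 0.051  0.0931] [array([658.2, -48.2]), array([124.8, 244.1]), np.float64(13.1)]
S wall [318. 219.] 16 [ 0.6356 -0.1738  0.0938] [array([ 636.9, -173.6]), array([18.6,  8.8]), np.float64(22.1)]
S wall [309. 240.] 20 [ 0.6378 -0.0477  0.0923] [array([638.4, -46. ]), array([17.6, 12.7]), np.float64(7.3)]
S wall [329. 254.] 7 [0.5696 0.0127 0.091 ] [array([569.4,  13.6]), array([5.5, 5.4]), np.float64(9.7)]
```

View pics/crop.png

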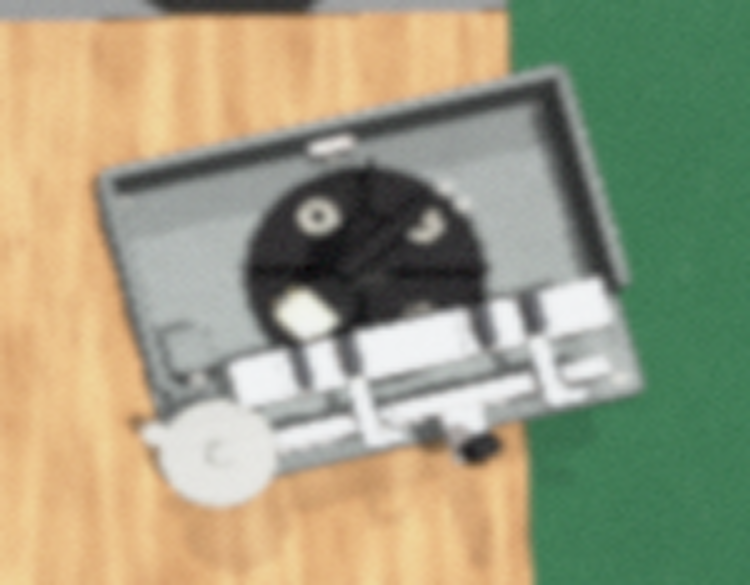

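Emit:
{"method": "arm_command", "body": {"commands": [[[-32.2,19.4,0,0,1],[-32.2,19.4,0,0,1],[-32.2,19.4,0,0,1],[-32.2,19.4,0,0,1],[-32.2,19.4,0,0,1]]], "grip_force": 50}}

```text
time_s: 0.52
ee_pos: [0.3381, -0.4353, 0.4043]
orientation: [[-0.935, -0.353, -0.001], [-0.353, 0.935, 0.001], [0.0, 0.001, -1.0]]
wrist_force: [0.2, -0.3, 0.8]
finger_gap: 0.0871
grasp_force: 0.0
```

Emit:
{"method": "arm_command", "body": {"commands": [[[-32.2,19.4,0,0,1],[-32.2,19.4,0,0,1],[-32.2,19.4,0,0,1],[-32.2,19.4,0,0,1],[-32.2,19.4,0,0,1]]]}}

```text
time_s: 0.93
ee_pos: [0.4544, -0.2874, 0.4045]
orientation: [[-0.935, -0.354, -0.001], [-0.354, 0.935, 0.0], [0.0, 0.001, -1.0]]
wrist_force: [0.5, -0.8, 0.0]
finger_gap: 0.0868
grasp_force: 0.0
```

Emit:
{"method": "arm_command", "body": {"commands": [[[-32.2,19.4,0,0,1],[-32.2,19.4,0,0,1],[-32.2,19.4,0,0,1],[-32.2,19.4,0,0,1],[-32.2,19.4,0,0,1]]]}}

```text
time_s: 1.35
ee_pos: [0.5707, -0.1396, 0.4044]
orientation: [[-0.935, -0.354, -0.001], [-0.354, 0.935, 0.0], [0.001, 0.0, -1.0]]
wrist_force: [-0.2, -1.0, -0.3]
finger_gap: 0.0869
grasp_force: 0.0
```

Emit:
{"method": "arm_command", "body": {"commands": [[[-32.2,19.4,0,0,1],[-32.2,19.4,0,0,1],[-32.2,19.4,0,0,1]]]}}

```text
time_s: 1.6
ee_pos: [0.6405, -0.051, 0.4042]
orientation: [[-0.935, -0.354, -0.001], [-0.354, 0.935, 0.0], [0.001, 0.0, -1.0]]
wrist_force: [0.9, -0.6, -0.5]
finger_gap: 0.0869
grasp_force: 0.0
```

Emit:
{"method": "arm_command", "body": {"commands": [[[0,0,0,6.72,1],[0,0,0,6.72,1],[0,0,0,6.72,1],[0,0,0,6.72,1],[0,0,0,6.72,1]]]}}

```text
time_s: 2.02
ee_pos: [0.6397, -0.0525, 0.404]
orientation: [[-0.974, 0.228, -0.002], [0.228, 0.974, 0.0], [0.001, -0.0, -1.0]]
wrist_force: [-0.4, -0.2, -0.1]
finger_gap: 0.0873
grasp_force: 0.0
```

Emit:
{"method": "arm_command", "body": {"commands": [[[0,0,0,6.72,1],[0,0,0,6.72,1],[0,0,0,6.72,1],[0,0,0,6.72,1],[0,0,0,6.72,1]]]}}

```text
time_s: 2.43
ee_pos: [0.6396, -0.0527, 0.4041]
orientation: [[-0.684, 0.729, -0.001], [0.729, 0.684, 0.0], [0.001, -0.001, -1.0]]
wrist_force: [0.1, 1.0, 0.5]
finger_gap: 0.087
grasp_force: 0.0
```

Emit:
{"method": "arm_command", "body": {"commands": [[[0,0,0,0,1],[0,0,0,0,1]]]}}

```text
time_s: 2.6
ee_pos: [0.6397, -0.0527, 0.4043]
orientation: [[-0.691, 0.723, -0.001], [0.723, 0.691, -0.0], [0.001, -0.001, -1.0]]
wrist_force: [-0.1, 0.0, -0.4]
finger_gap: 0.0869
grasp_force: 0.0
```

```bash
cat >> h.py <<'E'
def go(x,y,z,ang):
    "grasp-point target (m), tool-y world angle -> tool-frame shift mm, turn deg"
    o=ctrl.get_obs(); R=np.array(o["orientation"]); g=np.array(o["ee_pos"])+R[:,2]*ctrl.hold_point_z
    a=np.degrees(np.arctan2(R[1,1],R[0,1])); dt=(a-ang+90)%180-90
    print("t",o["time_s"],"grasp",g.round(4),"ang",a.round(2),"shift",((np.array([x,y,z])-g)@R*1000).round(1),"turn",dt.round(1),"gap",o["finger_gap"],"F",np.round(o["wrist_force"],1),"grip",o["grasp_force"])
E
python3 -c "
from h import *
go(.639,-.052,.168,43.5)"
```

```text
t 2.6 grasp [ 0.6395 -0.0528  0.2408] ang 43.7 shift [ 0.8  0.2 72.8] turn 0.2 gap 0.0869100415912768 F [-0.1  0.  -0.4] grip 0.0
```

Emit:
{"method": "arm_command", "body": {"commands": [[[0.4,0,25,0,1],[0.4,0,24,0.2,1],[0,0,16,0,1],[0,0,8,0,1],[0,0,0,0,1]]]}}

```text
time_s: 3.02
ee_pos: [0.6387, -0.0522, 0.3294]
orientation: [[-0.687, 0.726, -0.005], [0.726, 0.687, -0.0], [0.003, -0.004, -1.0]]
wrist_force: [0.3, -0.4, -0.2]
finger_gap: 0.0871
grasp_force: 0.0
```

Emit:
{"method": "arm_command", "body": {"commands": [[[0,0,0,0,-1],[0,0,0,0,-1],[0,0,0,0,-1],[0,0,0,0,-1],[0,0,0,0,-1]]], "grip_force": 50}}

```text
time_s: 3.43
ee_pos: [0.6392, -0.0522, 0.3327]
orientation: [[-0.686, 0.727, 0.002], [0.727, 0.686, 0.0], [-0.001, 0.001, -1.0]]
wrist_force: [-0.3, -1.1, 0.2]
finger_gap: 0.0615
grasp_force: 0.0
```

Emit:
{"method": "arm_command", "body": {"commands": [[[0,0,0,0,-1],[0,0,0,0,-1],[0,0,0,0,-1],[0,0,0,0,-1],[0,0,0,0,-1]]]}}

```text
time_s: 3.85
ee_pos: [0.6389, -0.0525, 0.3317]
orientation: [[-0.686, 0.727, -0.002], [0.727, 0.686, -0.001], [0.0, -0.002, -1.0]]
wrist_force: [-1.9, -1.6, 1.7]
finger_gap: 0.0295
grasp_force: 50.0
```

```bash
python3 -c "
from h import *
go(.639,-.052,.168,103)"
```

```text
t 3.85 grasp [ 0.6386 -0.0526  0.1682] ang 43.34 shift [0.2 0.7 0.2] turn -59.7 gap 0.029474306808955394 F [-1.9 -1.6  1.7] grip 50.046361684799194
```

Emit:
{"method": "arm_command", "body": {"commands": [[[0,0,0,0,-1],[0,0,0,0,-1],[0,0,0,0,-1],[0,0,0,0,-1]]]}}

```text
time_s: 4.18
ee_pos: [0.6389, -0.0525, 0.3317]
orientation: [[-0.686, 0.727, -0.001], [0.728, 0.686, -0.001], [0.001, -0.001, -1.0]]
wrist_force: [-3.0, -1.5, 1.4]
finger_gap: 0.0294
grasp_force: 50.0
```

```bash
python3 - <<'E'
from h import *
go(.639,-.052,.168,103)
a=[]
for n,s in(("top",np.s_[160:290,270:420]),("side",np.s_[170:300,250:400])):
    im,p=cloud(n); a.append(cv2.resize(im[s],(400,347),interpolation=cv2.INTER_CUBIC))
cv2.imwrite("pics/k1.png",np.hstack(a))
E
```

```text
t 4.1833 grasp [ 0.6386 -0.0526  0.1682] ang 43.32 shift [0.2 0.7 0.2] turn -59.7 gap 0.02943931560829809 F [-3.  -1.5  1.4] grip 50.000388622283936
```

View pics/k1.png

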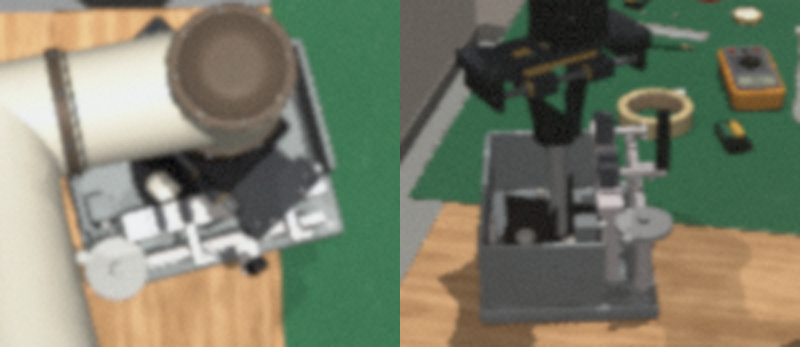

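The gap stopped at 29 mm, although the bar is 12 mm thick. The tips at z 149.7 are probably pinching something below the bar's underside at 152. I'll open, go up 7 mm and regrip.

Emit:
{"method": "arm_command", "body": {"commands": [[[0,0,0,0,-0.2],[0,0,0,0,-0.2],[0,0,-4,0,-0.2],[0,0,-3,0,-0.2],[0,0,0,0,-0.2]]]}}

```text
time_s: 4.7
ee_pos: [0.6399, -0.0517, 0.3399]
orientation: [[-0.687, 0.727, 0.004], [0.727, 0.687, 0.001], [-0.002, 0.003, -1.0]]
wrist_force: [-0.1, 0.3, 0.9]
finger_gap: 0.0345
grasp_force: 0.0
```

Emit:
{"method": "arm_command", "body": {"commands": [[[0,0,0,0,-1],[0,0,0,0,-1],[0,0,0,0,-1],[0,0,0,0,-1],[0,0,0,0,-1]]]}}

```text
time_s: 5.12
ee_pos: [0.6389, -0.0525, 0.3386]
orientation: [[-0.686, 0.727, -0.002], [0.727, 0.686, -0.001], [0.001, -0.002, -1.0]]
wrist_force: [-1.6, 0.0, 1.8]
finger_gap: 0.0118
grasp_force: 50.0
```

Emit:
{"method": "arm_command", "body": {"commands": [[[0,0,0,0,-1],[0,0,0,0,-1],[0,0,0,0,-1]]]}}

```text
time_s: 5.37
ee_pos: [0.6388, -0.0525, 0.3386]
orientation: [[-0.686, 0.728, -0.001], [0.728, 0.686, -0.0], [0.001, -0.001, -1.0]]
wrist_force: [-1.5, -1.8, 1.7]
finger_gap: 0.0116
grasp_force: 50.0
```

```bash
python3 -c "
from h import *
go(.639,-.052,.174,103)"
```

```text
t 5.3667 grasp [ 0.6386 -0.0526  0.1751] ang 43.31 shift [0.2 0.7 1.1] turn -59.7 gap 0.011624863835908538 F [-1.5 -1.8  1.7] grip 49.96384439058602
```

The gap now reads 11.6 mm, so the bar itself is held. Next I turn it -60° about tool z, which is anticlockwise from above.

Emit:
{"method": "arm_command", "body": {"commands": [[[0,0,0,-3,-1],[0,0,0,-5,-1],[0,0,0,-5,-1],[0,0,0,-5,-1],[0,0,0,-5,-1]]]}}

```text
time_s: 5.78
ee_pos: [0.6385, -0.0531, 0.3386]
orientation: [[-0.917, 0.398, -0.003], [0.398, 0.917, -0.002], [0.002, -0.003, -1.0]]
wrist_force: [-3.0, -4.7, 0.7]
finger_gap: 0.0116
grasp_force: 50.0
```

Emit:
{"method": "arm_command", "body": {"commands": [[[0,0,0,-5,-1],[0,0,0,-5,-1],[0,0,0,-5,-1],[0,0,0,-5,-1],[0,0,0,-5,-1]]]}}

```text
time_s: 6.2
ee_pos: [0.6384, -0.0538, 0.3386]
orientation: [[-1.0, -0.027, -0.003], [-0.027, 1.0, -0.003], [0.003, -0.003, -1.0]]
wrist_force: [-2.9, -8.1, 0.7]
finger_gap: 0.0117
grasp_force: 50.0
```

Emit:
{"method": "arm_command", "body": {"commands": [[[0,0,0,-5,-1],[0,0,0,-5,-1],[0,0,0,-2,-1],[0,0,0,0,-1],[0,0,0,0,-1]]]}}

```text
time_s: 6.62
ee_pos: [0.6385, -0.0542, 0.3386]
orientation: [[-0.973, -0.23, -0.003], [-0.23, 0.973, -0.003], [0.004, -0.002, -1.0]]
wrist_force: [-2.9, -9.0, 0.1]
finger_gap: 0.0116
grasp_force: 50.0
```

```bash
python3 -c "
from h import *
go(.639,-.052,.174,103)
print(ctrl.get_obs()['ft_torque'])"
```

```text
t 6.6167 grasp [ 0.6379 -0.0547  0.1751] ang 103.28 shift [-1.7  2.4  1.1] turn 0.3 gap 0.011585615955090278 F [-2.9 -9.   0.1] grip 49.96605433523655
[-2.38071192  0.63051332  0.00539083]
```

Emit:
{"method": "arm_command", "body": {"commands": [[[0,0,0,0,0],[0,0,0,0,0.5],[0,0,0,0,1],[0,0,0,0,1],[0,0,-20,0,1]]]}}

```text
time_s: 7.03
ee_pos: [0.6384, -0.0516, 0.3546]
orientation: [[-0.973, -0.23, -0.008], [-0.23, 0.973, 0.001], [0.008, 0.003, -1.0]]
wrist_force: [-0.3, -0.2, 0.0]
finger_gap: 0.037
grasp_force: 0.0
```

Emit:
{"method": "arm_command", "body": {"commands": [[[0,0,-20,0,1],[0,0,-5,0,1],[20,20,0,0,1],[31,27,0,0,1],[0,0,0,0,1]]]}}

```text
time_s: 7.45
ee_pos: [0.5731, -0.0168, 0.3818]
orientation: [[-0.973, -0.232, -0.008], [-0.232, 0.973, 0.001], [0.007, 0.003, -1.0]]
wrist_force: [-0.1, -0.3, -0.9]
finger_gap: 0.0699
grasp_force: 0.0
```

```bash
python3 - <<'E'
from h import *
go(.5785,-.0201,.138,103)
im,p=cloud("top");ps=cloud("side")[1]
cv2.imwrite("pics/t2.png",cv2.resize(im[150:300,260:430],None,fx=4,fy=4,interpolation=cv2.INTER_CUBIC))
for n,P,h in(("top",p,(.172,.186)),("side",ps,(.172,.185))):
    m=(np.hypot(P[...,0]-.639,P[...,1]+.052)<.035)&(P[...,2]>h[0])&(P[...,2]<h[1])
    w=P[m][:,:2]*1000; print(n,len(w), [np.round(a,1) for a in cv2.minAreaRect(w.astype(np.float32))] if len(w)>3 else "")
E
```

```text
t 7.45 grasp [ 0.5718 -0.0166  0.2183] ang 103.4 shift [-6.3 -5.2 80.3] turn 0.4 gap 0.06993111241151406 F [-0.1 -0.3 -0.9] grip 0.0
top 0 
side 90 [array([638.5, -50.8]), array([52.8, 14.2]), np.float64(11.1)]
```

View pics/t2.png

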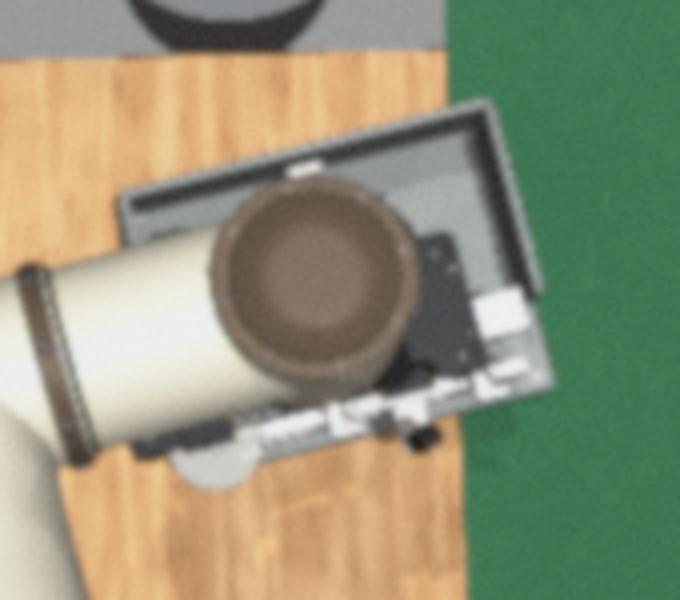

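Emit:
{"method": "arm_command", "body": {"commands": [[[-4,-4,20,0.4,1],[0,0,0,0,1],[0,0,0,0,1]]]}}

```text
time_s: 7.8
ee_pos: [0.5841, -0.0213, 0.3628]
orientation: [[-0.975, -0.223, -0.002], [-0.223, 0.975, -0.0], [0.002, 0.0, -1.0]]
wrist_force: [0.2, 0.9, -0.1]
finger_gap: 0.0866
grasp_force: 0.0
```

```bash
python3 -c "
from h import *
go(.5785,-.0201,.138,103)"
```

```text
t 7.8 grasp [ 0.5838 -0.0214  0.1993] ang 102.91 shift [ 4.7  2.4 61.3] turn -0.1 gap 0.08663508480241619 F [ 0.2  0.9 -0.1] grip 0.0
```

Emit:
{"method": "arm_command", "body": {"commands": [[[4.7,2.4,0,0,1],[0,0,20,0,1],[0,0,20,0,1],[0,0,14,0,1],[0,0,7,0,1]]]}}

```text
time_s: 8.22
ee_pos: [0.578, -0.0199, 0.3015]
orientation: [[-0.975, -0.223, -0.002], [-0.223, 0.975, -0.0], [0.002, 0.0, -1.0]]
wrist_force: [-0.1, -0.2, 0.2]
finger_gap: 0.0869
grasp_force: 0.0
```

Emit:
{"method": "arm_command", "body": {"commands": [[[0,0,0,0,0.3],[0,0,0,0,0.3],[0,0,0,0,0.3]]]}}

```text
time_s: 8.47
ee_pos: [0.5789, -0.0198, 0.3041]
orientation: [[-0.975, -0.224, 0.003], [-0.224, 0.975, 0.0], [-0.003, -0.0, -1.0]]
wrist_force: [-0.0, -0.5, -0.0]
finger_gap: 0.074
grasp_force: 0.0
```

```bash
python3 -c "
from h import *
go(.5785,-.0201,.138,103)"
```

```text
t 8.4667 grasp [ 0.5794 -0.0198  0.1406] ang 102.95 shift [ 0.9 -0.1  2.6] turn -0.1 gap 0.0740177393697258 F [-0.  -0.5 -0. ] grip 0.0
```

Emit:
{"method": "arm_command", "body": {"commands": [[[0,0,0,0,-1],[0,0,0,0,-1],[0,0,0,0,-1],[0,0,0,0,-1],[0,0,0,0,-1]]], "grip_force": 35}}

```text
time_s: 8.88
ee_pos: [0.5786, -0.0203, 0.3032]
orientation: [[-0.975, -0.224, 0.001], [-0.224, 0.975, -0.001], [-0.001, -0.001, -1.0]]
wrist_force: [0.8, -4.0, 0.8]
finger_gap: 0.0418
grasp_force: 1.6
```

Emit:
{"method": "arm_command", "body": {"commands": [[[0,0,0,0,-1],[0,0,0,0,-1],[0,0,0,0,-1],[0,0,0,0,-1],[0,0,0,0,-1]]]}}

```text
time_s: 9.3
ee_pos: [0.5789, -0.0214, 0.3034]
orientation: [[-0.975, -0.224, 0.001], [-0.224, 0.975, -0.003], [-0.0, -0.003, -1.0]]
wrist_force: [2.6, -10.7, 1.3]
finger_gap: 0.0195
grasp_force: 35.0
```

Emit:
{"method": "arm_command", "body": {"commands": [[[0,0,0,0,-1],[0,0,0,0,-1],[0,0,0,0,-1],[0,0,0,0,-1],[0,0,0,0,-1]]]}}

```text
time_s: 9.72
ee_pos: [0.5789, -0.0215, 0.3034]
orientation: [[-0.975, -0.224, 0.001], [-0.224, 0.975, -0.003], [-0.0, -0.003, -1.0]]
wrist_force: [2.0, -9.6, 0.2]
finger_gap: 0.0195
grasp_force: 35.0
```

```bash
python3 -c "
from h import *
go(.5785,-.0201,.138,103)"
```

```text
t 9.7167 grasp [ 0.579  -0.0219  0.1399] ang 102.94 shift [0.1 1.9 1.8] turn -0.1 gap 0.019544583990821162 F [ 2.  -9.6  0.2] grip 34.998081134981476
```

Emit:
{"method": "arm_command", "body": {"commands": [[[0,0,0,0,0.3],[0,0,0,0,0.6],[0,0,0,0,1],[0,0,0,0,1],[0,0,-20,0,1]]]}}

```text
time_s: 10.13
ee_pos: [0.5771, -0.0195, 0.3189]
orientation: [[-0.975, -0.223, -0.009], [-0.223, 0.975, -0.0], [0.009, 0.002, -1.0]]
wrist_force: [0.3, 0.7, -1.5]
finger_gap: 0.0446
grasp_force: 0.0
```

Emit:
{"method": "arm_command", "body": {"commands": [[[0,0,-20,0,1],[0,-30,0,0,1],[0,-30,0,0,1],[0,-30,0,0,1],[0,0,0,0,1]]]}}

```text
time_s: 10.55
ee_pos: [0.5991, -0.1106, 0.3425]
orientation: [[-0.975, -0.22, 0.0], [-0.22, 0.975, -0.0], [-0.0, -0.0, -1.0]]
wrist_force: [0.8, 0.7, -0.4]
finger_gap: 0.0784
grasp_force: 0.0
```

Emit:
{"method": "arm_command", "body": {"commands": [[[0,0,0,0,1],[0,0,0,0,1]]]}}

```text
time_s: 10.72
ee_pos: [0.5984, -0.1072, 0.3424]
orientation: [[-0.975, -0.224, -0.001], [-0.224, 0.975, 0.001], [0.001, 0.001, -1.0]]
wrist_force: [0.1, -0.7, 0.1]
finger_gap: 0.0852
grasp_force: 0.0
```

```bash
python3 -c "
from h import *
go(.5987,-.1079,.138,103)"
```

```text
t 10.7167 grasp [ 0.5982 -0.1071  0.1789] ang 102.92 shift [-0.3 -0.9 40.9] turn -0.1 gap 0.08518981138480407 F [ 0.1 -0.7  0.1] grip 0.0
```

Emit:
{"method": "arm_command", "body": {"commands": [[[0,-0.9,15,0,1],[0,0,15,0,1],[0,0,8,0,1],[0,0,2,0,1],[0,0,0,0,0.3]]]}}

```text
time_s: 11.13
ee_pos: [0.5987, -0.1076, 0.3023]
orientation: [[-0.974, -0.225, -0.001], [-0.225, 0.974, -0.0], [0.001, 0.0, -1.0]]
wrist_force: [1.2, 0.3, 1.3]
finger_gap: 0.0848
grasp_force: 0.0
```

Emit:
{"method": "arm_command", "body": {"commands": [[[0,0,0,0,-0.2],[0,0,0,0,-1],[0,0,0,0,-1],[0,0,0,0,-1],[0,0,0,0,-1]]]}}

```text
time_s: 11.55
ee_pos: [0.5988, -0.1085, 0.3032]
orientation: [[-0.975, -0.224, 0.001], [-0.224, 0.975, 0.0], [-0.001, -0.0, -1.0]]
wrist_force: [-0.7, -0.1, -0.5]
finger_gap: 0.0547
grasp_force: 0.0
```

Emit:
{"method": "arm_command", "body": {"commands": [[[0,0,0,0,-1],[0,0,0,0,-1],[0,0,0,0,-1],[0,0,0,0,-1],[0,0,0,0,-1]]]}}

```text
time_s: 11.97
ee_pos: [0.5989, -0.1089, 0.3029]
orientation: [[-0.975, -0.224, 0.0], [-0.224, 0.975, -0.001], [-0.0, -0.001, -1.0]]
wrist_force: [0.3, -3.9, -0.0]
finger_gap: 0.0216
grasp_force: 3.3
```

Emit:
{"method": "arm_command", "body": {"commands": [[[0,0,0,0,-1],[0,0,0,0,-1],[0,0,0,0,-1],[0,0,0,0,-1]]]}}

```text
time_s: 12.3
ee_pos: [0.599, -0.1094, 0.3032]
orientation: [[-0.975, -0.224, 0.001], [-0.224, 0.975, -0.002], [-0.0, -0.002, -1.0]]
wrist_force: [1.9, -6.5, -0.1]
finger_gap: 0.0193
grasp_force: 35.0
```

```bash
python3 -c "
from h import *
go(.5987,-.1079,.138,103)"
```

```text
t 12.3 grasp [ 0.5991 -0.1097  0.1397] ang 102.93 shift [-0.   1.9  1.7] turn -0.1 gap 0.01934417398887299 F [ 1.9 -6.5 -0.1] grip 34.99977708910592
```

Emit:
{"method": "arm_command", "body": {"commands": [[[0,0,0,0,0.4],[0,0,0,0,0.4],[0,0,0,0,0.4],[0,0,0,0,0.4],[0,0,-20,0,0.4]]]}}

```text
time_s: 12.72
ee_pos: [0.5975, -0.108, 0.3188]
orientation: [[-0.975, -0.223, -0.009], [-0.223, 0.975, 0.001], [0.008, 0.003, -1.0]]
wrist_force: [0.2, -0.8, -0.8]
finger_gap: 0.0446
grasp_force: 0.0
```

Emit:
{"method": "arm_command", "body": {"commands": [[[0,0,-25,0,0.4],[0,0,-15,0,0.4],[30,12,0,0,0.4],[33,14,0,0,0.4],[0,0,0,0,0.4]]]}}

```text
time_s: 13.13
ee_pos: [0.5255, -0.0967, 0.3616]
orientation: [[-0.975, -0.223, -0.007], [-0.223, 0.975, 0.002], [0.007, 0.004, -1.0]]
wrist_force: [-0.7, 0.4, -1.0]
finger_gap: 0.0607
grasp_force: 0.0
```

Emit:
{"method": "arm_command", "body": {"commands": [[[0,0,0,0,0.4],[0,0,0,0,0.4]]]}}

```text
time_s: 13.3
ee_pos: [0.5317, -0.097, 0.3634]
orientation: [[-0.974, -0.224, 0.002], [-0.224, 0.974, 0.0], [-0.002, -0.0, -1.0]]
wrist_force: [0.7, 0.1, 0.5]
finger_gap: 0.0604
grasp_force: 0.0
```

```bash
python3 - <<'E'
from h import *
go(.5313,-.0962,.151,103)
a=[]
for n,s in(("top",np.s_[160:290,270:420]),("side",np.s_[170:300,250:400])):
    im,p=cloud(n); a.append(cv2.resize(im[s],(400,347),interpolation=cv2.INTER_CUBIC))
    if n=="side":
        m=(np.hypot(p[...,0]-.531,p[...,1]+.096)<.03)&(p[...,2]>.15)&(p[...,2]<.168); print(m.sum(),p[m].mean(0),[np.round(x,1) for x in cv2.minAreaRect((p[m][:,:2]*1000).astype(np.float32))])
cv2.imwrite("pics/k2.png",np.hstack(a))
E
```

```text
t 13.3 grasp [ 0.532  -0.0969  0.1999] ang 102.97 shift [ 0.6  0.9 48.9] turn -0.0 gap 0.06036428144817616 F [0.7 0.1 0.5] grip 0.0
26 [ 0.53239978 -0.0945012   0.15718897] [array([532. , -95.5]), array([14.7,  9.1]), np.float64(13.3)]
```

View pics/k2.png

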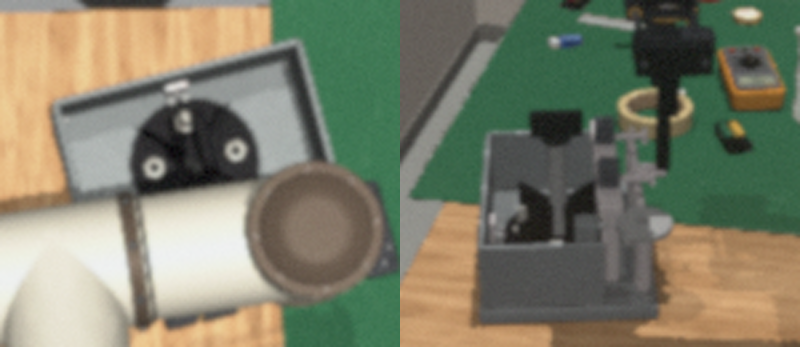

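The carousel bays now line up with the station: one is at the back notch (180,120) and the knob bar points along station x. The post is under the gripper, so I go down and grip it.

Emit:
{"method": "arm_command", "body": {"commands": [[[0.3,0.5,18,0,0.4],[0,0,18,0,0.4],[0,0,10,0,0.4],[0,0,3,0,0.4],[0,0,0,0,0]]], "grip_force": 45}}

```text
time_s: 13.82
ee_pos: [0.5316, -0.0969, 0.3128]
orientation: [[-0.975, -0.224, -0.002], [-0.224, 0.975, -0.0], [0.002, 0.0, -1.0]]
wrist_force: [-0.6, -0.0, -1.2]
finger_gap: 0.0586
grasp_force: 0.0
```

Emit:
{"method": "arm_command", "body": {"commands": [[[0,0,0,0,-1],[0,0,0,0,-1],[0,0,0,0,-1],[0,0,0,0,-1],[0,0,0,0,-1]]]}}

```text
time_s: 14.23
ee_pos: [0.5312, -0.0968, 0.3143]
orientation: [[-0.975, -0.224, 0.001], [-0.224, 0.975, 0.0], [-0.001, -0.0, -1.0]]
wrist_force: [0.5, -0.0, 0.8]
finger_gap: 0.0287
grasp_force: 0.0
```

Emit:
{"method": "arm_command", "body": {"commands": [[[0,0,0,0,-1],[0,0,0,0,-1],[0,0,0,0,-1],[0,0,0,0,-1],[0,0,0,0,-1]]]}}

```text
time_s: 14.65
ee_pos: [0.5309, -0.0988, 0.3141]
orientation: [[-0.975, -0.224, -0.001], [-0.224, 0.975, -0.004], [0.002, -0.004, -1.0]]
wrist_force: [1.5, -11.0, -0.0]
finger_gap: 0.0147
grasp_force: 45.0
```

```bash
python3 -c "
from h import *
go(.5313,-.0962,.151,103)"
```

```text
t 14.65 grasp [ 0.5307 -0.0995  0.1506] ang 102.92 shift [-1.4  3.  -0.4] turn -0.1 gap 0.014660848598121357 F [  1.5 -11.   -0. ] grip 45.00409908944505
```

Emit:
{"method": "arm_command", "body": {"commands": [[[0,-2.5,0,0,-1],[5.2,1.4,0,2.5,-1],[10.35,3.07,0,5,-1],[10.35,3.07,0,5,-1],[0,0,0,0,-1]]], "grip_force": 50}}

```text
time_s: 15.07
ee_pos: [0.5037, -0.0957, 0.3141]
orientation: [[-1.0, -0.006, -0.0], [-0.006, 1.0, 0.0], [0.0, 0.0, -1.0]]
wrist_force: [-0.6, -2.5, -1.3]
finger_gap: 0.0146
grasp_force: 50.0
```

```bash
python3 -c "
from h import *
go(.5313,-.0962,.151,90.5)"
```

```text
t 15.0667 grasp [ 0.5037 -0.0957  0.1506] ang 90.32 shift [-27.6  -0.7  -0.4] turn -0.2 gap 0.014561733076541298 F [-0.6 -2.5 -1.3] grip 50.002636718563735
```

Emit:
{"method": "arm_command", "body": {"commands": [[[10.35,3.07,0,5,-1],[10.35,3.07,0,5,-1],[10.35,3.07,0,5,-1],[10.35,3.07,0,5,-1],[0,0,0,0,-1]]]}}

```text
time_s: 15.48
ee_pos: [0.4649, -0.0782, 0.3141]
orientation: [[-0.943, 0.334, 0.001], [0.334, 0.943, 0.001], [-0.0, 0.001, -1.0]]
wrist_force: [-0.2, -1.5, -0.4]
finger_gap: 0.0145
grasp_force: 50.0
```

Emit:
{"method": "arm_command", "body": {"commands": [[[10.35,3.07,0,5,-1],[10.35,3.07,0,5,-1],[10.35,3.07,0,5,-1],[0,0,0,0,-1],[0,0,0,0,-1]]]}}

```text
time_s: 15.9
ee_pos: [0.4418, -0.0574, 0.314]
orientation: [[-0.827, 0.563, 0.0], [0.563, 0.827, -0.0], [-0.0, -0.0, -1.0]]
wrist_force: [-0.5, -1.4, 2.1]
finger_gap: 0.015
grasp_force: 50.0
```

```bash
python3 -c "
from h import *
go(.5313,-.0962,.151,55.5)"
```

```text
t 15.9 grasp [ 0.4418 -0.0575  0.1505] ang 55.74 shift [-95.8  18.4  -0.4] turn 0.2 gap 0.014961421136167939 F [-0.5 -1.4  2.1] grip 49.99971253797412
```

Emit:
{"method": "arm_command", "body": {"commands": [[[10.35,3.07,0,5,-1],[10.35,3.07,0,5,-1],[10.35,3.07,0,5,-1],[0,0,0,0,-1],[0,0,0,0,-1]]]}}

```text
time_s: 16.32
ee_pos: [0.4238, -0.0305, 0.314]
orientation: [[-0.652, 0.758, 0.0], [0.758, 0.652, -0.0], [-0.0, -0.0, -1.0]]
wrist_force: [0.3, -1.0, 0.6]
finger_gap: 0.0145
grasp_force: 50.0
```

Emit:
{"method": "arm_command", "body": {"commands": [[[10.35,3.07,0,5,-1],[10.35,3.07,0,5,-1],[10.35,3.07,0,5,-1],[0,0,0,0,-1],[0,0,0,0,-1]]]}}

```text
time_s: 16.73
ee_pos: [0.4134, -0.0001, 0.314]
orientation: [[-0.432, 0.902, 0.001], [0.902, 0.432, -0.0], [-0.001, 0.0, -1.0]]
wrist_force: [0.4, -0.9, 2.1]
finger_gap: 0.0145
grasp_force: 50.0
```

Emit:
{"method": "arm_command", "body": {"commands": [[[10.35,3.07,0,5,-1],[10.35,3.07,0,5,-1],[5.2,1.4,0,2.5,-1],[0,0,0,0,-1],[0,0,0,0,-1]]]}}

```text
time_s: 17.15
ee_pos: [0.4246, -0.0299, 0.3124]
orientation: [[-0.272, 0.962, -0.033], [0.959, 0.274, 0.068], [0.074, -0.013, -0.997]]
wrist_force: [-17.8, -6.7, 35.5]
finger_gap: 0.0147
grasp_force: 50.0
```

```bash
python3 - <<'E'
from h import *
go(.4098,.0297,.1505,13)
a=[]
for n,s in(("top",np.s_[170:340,260:420]),("side",np.s_[170:300,250:400])):
    im,p=cloud(n); a.append(cv2.resize(im[s],(400,380),interpolation=cv2.INTER_CUBIC))
cv2.imwrite("pics/k3.png",np.hstack(a))
E
```

```text
t 17.15 grasp [ 0.4192 -0.0188  0.1493] ang 15.89 shift [49.2  4.2  2.5] turn 2.9 gap 0.014717723998717179 F [-17.8  -6.7  35.5] grip 49.96753933606669
```

View pics/k3.png

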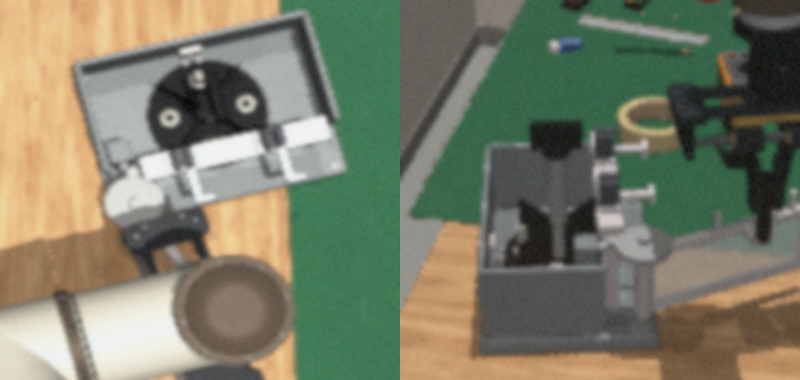

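```bash
python3 - <<'E'
from h import *
o=ctrl.get_obs(); print({k:np.round(o[k],2) for k in("joint_positions","qd","effort","ee_pos","wrist_force","ft_torque")})
g=np.array(o["ee_pos"])+np.array(o["orientation"])[:,2]*.1635
r=g[:2]*1000-np.array([533.0,25]); print(r,np.hypot(*r))
im,p=cloud("top"); q=p[170:340,260:420]; 
for z0,z1 in((.1,.13),(.13,.2),(.2,.3)):
    m=(q[...,2]>z0)&(q[...,2]<z1)&(q[...,0]<.56)&(q[...,0]>.38); w=q[m]; print(z0,len(w),w.min(0).round(3) if len(w) else"",w.max(0).round(3) if len(w) else"")
go(.4098,.0297,.1505,13)
E
```

```text
{'joint_positions': array([  16.61,    8.79,  -31.16,   -5.5 ,  -50.88, -177.22]), 'qd': array([ 0.22, -0.11, -0.07,  0.03,  0.13, -0.01]), 'effort': array([ 2.63, -9.62, 15.13,  0.85,  5.55, -0.24]), 'ee_pos': array([ 0.42, -0.03,  0.31]), 'wrist_force': array([-17.55,  -5.64,  34.94]), 'ft_torque': array([-1.37,  5.43,  0.65])}
[-113.8779254   -43.59696916] 121.93800725284717
0.1 480 [ 0.467 -0.137  0.1  ] [0.56  0.053 0.128]
0.13 0  
0.2 596 [ 0.456 -0.039  0.202] [0.52  0.039 0.25 ]
t 17.3 grasp [ 0.4191 -0.0186  0.1493] ang 15.93 shift [48.9  4.3  2.4] turn 2.9 gap 0.014760393704743363 F [-17.2  -5.9  34.7] grip 49.96714612352662
```

Joint 6 is at its range limit (-177.2°), so the tool can't turn any further clockwise. I'll turn it back and let the round post pivot in the pads.

Emit:
{"method": "arm_command", "body": {"commands": [[[0,0,0,-4,-1]]], "grip_force": 35}}

```text
time_s: 17.38
ee_pos: [0.4245, -0.0298, 0.3123]
orientation: [[-0.339, 0.94, -0.033], [0.938, 0.341, 0.067], [0.074, -0.008, -0.997]]
wrist_force: [-15.9, -9.8, 32.1]
finger_gap: 0.0148
grasp_force: 34.9
```

```bash
cat > s.py <<'E'
from h import *
import sys
o=ctrl.get_obs(); print({k:np.round(o[k],2) for k in("joint_positions","orientation","ft_torque")})
go(.4098,.0297,.1505,40)
g=np.array(o["ee_pos"])+np.array(o["orientation"])[:,2]*.1635
r=g[:2]*1000-np.array([533.0,25]); print(r,np.hypot(*r),"gate deg",((180+90+13-(np.degrees(np.arctan2(r[1],r[0]))%360))+np.degrees(np.arctan2(-30,120)))%360)
E
python3 s.py
```

```text
{'joint_positions': array([  16.61,    8.79,  -31.18,   -5.47,  -50.84, -173.24]), 'orientation': array([[-0.34,  0.94, -0.03],
       [ 0.94,  0.34,  0.07],
       [ 0.07, -0.01, -1.  ]]), 'ft_torque': array([-2.44,  4.96,  0.12])}
t 17.3833 grasp [ 0.4192 -0.0187  0.1493] ang 19.91 shift [48.7  7.7  2.3] turn -20.1 gap 0.014847265116276053 F [-15.9  -9.8  32.1] grip 34.942382371446
[-113.81248046  -43.73983464] 121.92806831619305 gate deg 67.94124375751392
```

Emit:
{"method": "arm_command", "body": {"commands": [[[0,0,0,-5,-1],[0,0,0,-5,-1]]]}}

```text
time_s: 17.55
ee_pos: [0.4245, -0.0298, 0.3118]
orientation: [[-0.499, 0.866, -0.033], [0.863, 0.5, 0.067], [0.075, 0.005, -0.997]]
wrist_force: [-14.5, -7.9, 29.4]
finger_gap: 0.0154
grasp_force: 35.1
```

```bash
python3 s.py
```

```text
{'joint_positions': array([  16.6 ,    8.83,  -31.22,   -5.48,  -50.77, -163.08]), 'orientation': array([[-0.5 ,  0.87, -0.03],
       [ 0.86,  0.5 ,  0.07],
       [ 0.07,  0.01, -1.  ]]), 'ft_torque': array([-2.27,  4.79,  0.07])}
t 17.55 grasp [ 0.4192 -0.0188  0.1488] ang 30.02 shift [46.7 16.2  1.9] turn -10.0 gap 0.015417540276899082 F [-14.5  -7.9  29.4] grip 35.0557450409201
[-113.83872928  -43.82134975] 121.98183051990745 gate deg 67.90992691837076
```

Emit:
{"method": "arm_command", "body": {"commands": [[[0.6,-3.3,-6,0,-1],[0,0,0,-5,-1],[0,0,0,-5,-1],[0,0,0,0,-1]]]}}

```text
time_s: 17.88
ee_pos: [0.4228, -0.0297, 0.3127]
orientation: [[-0.637, 0.77, -0.028], [0.767, 0.637, 0.073], [0.074, 0.025, -0.997]]
wrist_force: [2.4, -2.6, -13.8]
finger_gap: 0.0151
grasp_force: 35.0
```

```bash
python3 s.py
```

```text
{'joint_positions': array([  16.61,    8.54,  -31.32,   -5.77,  -50.63, -153.27]), 'orientation': array([[-0.64,  0.77, -0.03],
       [ 0.77,  0.64,  0.07],
       [ 0.07,  0.02, -1.  ]]), 'ft_torque': array([-1.33, -0.52, -0.18])}
t 17.8833 grasp [ 0.4182 -0.0178  0.1497] ang 39.6 shift [41.9 23.8  2.9] turn -0.4 gap 0.015120052007125432 F [  2.4  -2.6 -13.8] grip 34.98757606437948
[-114.79062641  -42.84224824] 122.52487969640126 gate deg 68.49713669245881
```

Emit:
{"method": "arm_command", "body": {"commands": [[[7.4,3.5,1.3,0,-1],[7.4,3.5,1.3,0,-1],[7.4,3.5,1.3,0,-1],[0,0,0,0,-1],[0,0,0,0,-1]]]}}

```text
time_s: 18.3
ee_pos: [0.4161, -0.0054, 0.3124]
orientation: [[-0.637, 0.771, -0.029], [0.768, 0.637, 0.072], [0.074, 0.023, -0.997]]
wrist_force: [-5.1, -2.4, -1.4]
finger_gap: 0.0149
grasp_force: 35.0
```

```bash
python3 s.py
```

```text
{'joint_positions': array([  20.29,    7.78,  -32.33,   -5.77,  -50.18, -156.96]), 'orientation': array([[-0.64,  0.77, -0.03],
       [ 0.77,  0.64,  0.07],
       [ 0.07,  0.02, -1.  ]]), 'ft_torque': array([-1.39,  1.65, -0.02])}
t 18.3 grasp [0.4114 0.0063 0.1494] ang 39.58 shift [19.1 13.7  0.6] turn -0.4 gap 0.014930873662203059 F [-5.1 -2.4 -1.4] grip 35.04863827186227
[-121.62250339  -18.72129614] 123.05494813398106 gate deg 80.21292705491709
```

Emit:
{"method": "arm_command", "body": {"commands": [[[6.8,4.6,0.5,0,-1],[6.8,4.6,0.5,0,-1],[6.8,4.6,0.5,0,-1],[0,0,0,0,-1],[0,0,0,0,-1]]], "grip_force": 45}}

```text
time_s: 18.72
ee_pos: [0.4138, 0.019, 0.3124]
orientation: [[-0.636, 0.771, -0.029], [0.768, 0.637, 0.071], [0.073, 0.023, -0.997]]
wrist_force: [-5.7, -3.9, -4.9]
finger_gap: 0.0148
grasp_force: 45.1
```

Emit:
{"method": "arm_command", "body": {"commands": [[[0,0,0,0,-1],[0,0,0,0,-1],[0,0,0,0,-1],[0,0,0,0,-1],[0,0,0,0,-1]]]}}

```text
time_s: 19.13
ee_pos: [0.4138, 0.0187, 0.3124]
orientation: [[-0.636, 0.771, -0.029], [0.768, 0.636, 0.071], [0.073, 0.023, -0.997]]
wrist_force: [-4.6, -4.5, -4.7]
finger_gap: 0.015
grasp_force: 45.1
```

```bash
python3 s.py; python3 - <<'E'
from h import *
a=[]
im,p=cloud("top"); a.append(cv2.resize(im[170:340,260:420],(400,400),interpolation=cv2.INTER_CUBIC))
im,p=cloud("side"); a.append(cv2.resize(im[170:300,260:390],(400,400),interpolation=cv2.INTER_CUBIC))
cv2.imwrite("pics/k4.png",np.hstack(a))
for n in("top","side"):
    P=cloud(n)[1]; m=(np.hypot(P[...,0]-.639,P[...,1]+.052)<.035)&(P[...,2]>.172)&(P[...,2]<.186); print(n,cv2.minAreaRect((P[m][:,:2]*1000).astype(np.float32)))
    m=(P[...,2]>.138)&(P[...,2]<.15)&(P[...,0]>.565)&(P[...,0]<.615)&(P[...,1]>-.15)&(P[...,1]<.0)
    k,l,st,ce=cv2.connectedComponentsWithStats(m.astype(np.uint8)); print([(st[i,4],np.median(P[l==i],0).round(4)) for i in range(1,k) if st[i,4]>8])
E
```

```text
{'joint_positions': array([  23.73,    7.53,  -32.62,   -5.78,  -49.85, -160.43]), 'orientation': array([[-0.64,  0.77, -0.03],
       [ 0.77,  0.64,  0.07],
       [ 0.07,  0.02, -1.  ]]), 'ft_torque': array([-1.76,  1.53, -0.23])}
t 19.1333 grasp [0.4091 0.0304 0.1494] ang 39.52 shift [-0.8  0.1 -1.1] turn -0.5 gap 0.015029455574722144 F [-4.6 -4.5 -4.7] grip 45.113166927677675
[-123.86699422    5.35380265] 123.98264176630083 gate deg 91.43866514327351
top ((639.6170654296875, -52.25563430786133), (55.8355598449707, 12.35203742980957), 13.40612506866455)
[(np.int32(35), array([ 0.6002, -0.1139,  0.1434])), (np.int32(29), array([ 0.5963, -0.1011,  0.1425])), (np.int32(32), array([ 0.5773, -0.0147,  0.1422])), (np.int32(32), array([ 0.5795, -0.0266,  0.1423]))]
side ((638.8898315429688, -52.75895690917969), (53.03216552734375, 16.652904510498047), 13.001019477844238)
[(np.int32(45), array([ 0.5979, -0.1046,  0.1442])), (np.int32(41), array([ 0.5775, -0.0164,  0.1448]))]
```

View pics/k4.png

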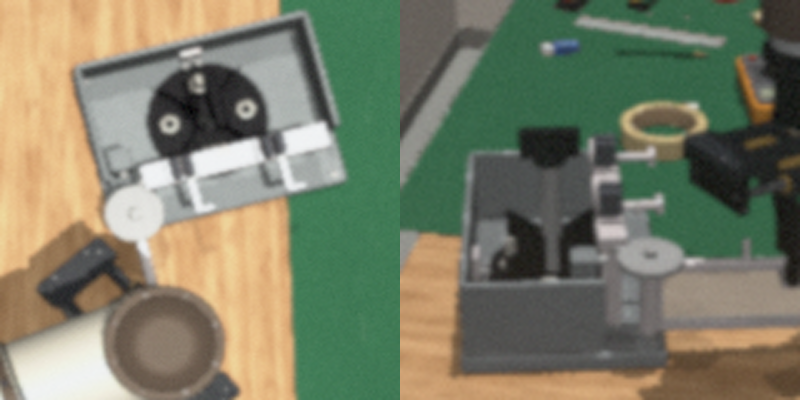

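The pictures show the knob bar at 13.0–13.4° (station yaw 13°), both thumb pieces about 12 mm from their ears, and the gate square and held at about 91°. I'm handing it in.

```bash
python3 -c "
from plant import ctrl
print(ctrl.close_job())"
```

```text
the job is handed in; nothing more can be done
None
```

The job is handed in at about 19 s: the motor bay is clicked in facing the gate, both catches are fully squeezed (left, then right), and the gate is held open at about 91°. On the way, joint 6 reached its range limit, so the gate swung back to about 68° for a moment with up to 36 N on the wrist.

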